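# Try the square against a board edge and a mounted socket

### The job

Check that the socket on the practice board is mounted square: lay the marking-out square with its stock standing flat on the bench and flush against the board's front edge, its blade lying over the board with its outer edge flush against the side of the square socket box that faces the round junction box. Leave the square there, let go, and do not disturb the loose things on the bench.

Things in the scene. Friction and masses are not known exactly. Their poses are not given: they have to be found in the camera images.
- square_grip (a point): Marking-out square, loose, 0.4 kg: a flat L of stock and blade. Black grip block upright on the middle of the stock, 22 mm (x) by 60 mm (y), 26 to 62 mm above the stock's underside, to be grasped from above across its 22 mm. This point: centre of the block, 44 mm above the stock's underside, over the stock's centre. Axes: x along the blade, y along the stock, z up.
- stock_face (a point): The square's stock: aluminium bar 30 mm (x) by 140 mm (y) by 26 mm high, standing on the bench. This point: middle of its inner face (the long +x face, on the blade's side), 15 mm in x from the grip's centre, 6 mm above the stock's underside; axes as for the square.
- blade_edge (a point): The square's steel blade: 28 mm wide, 3 mm thick, underside 13 mm above the stock's underside; from the +y end of the stock it reaches 160 mm beyond the inner face towards +x. This point: on its outer edge (long +y edge with black graduations, in line with the stock's end), half-way along: 95 mm in x and 70 mm in y from the grip's centre; axes as for the square.
- board_edge (a point): Practice board, grey, 220 mm (x) by 360 mm (y) by 12 mm thick, flat on the bench and screwed down. This point is the middle of the top of its front edge (the long edge nearest the robot). Axes: x from the front edge into the board, y along the edge to the left seen from the robot, z up. The front edge face is vertical.
- socket_side (a point): White square wall-socket box, 80 x 80 mm, 42 mm high, round recess in its top, screwed to the left part of the board, sides parallel to the board's edges. This point: foot of its right-hand side face (-y, towards the round box), mid-face, at the height of the board's top; axes as for the board. The face is 80 mm long in x and begins 55 to 75 mm behind the front edge.
- junction: Round junction box, 72 mm across and 36 mm high, screwed to the right part of the board; the gap between it and the socket is at least 90 mm. Origin at the centre of its foot.
- screwdriver: Loose screwdriver lying on the bench on the left near the robot. To be left alone.
- mug: Loose white mug, 80 mm across, 90 mm high, at the right of the bench; origin at the centre of its foot. To be left alone.
- bin: Loose black open bin, 120 x 160 x 60 mm, at the left of the bench; origin at the centre of its underside. To be left alone.
Mind the look-alikes: they are no part of the job. Of the things that look like the part that bears square_grip, the smaller one is meant.

How it is judged (in metres and radians):
At the end, for the whole second after the job is handed in: The square stands flat on the bench (within 3 mm and 0.03 rad) and at rest; the middle of the stock's inner face is within 3 mm of the board's front edge and parallel to it within 0.025 rad; the middle of the blade's outer edge is beside the socket's right-hand face, within 4 mm of it (x of stock_face in the frame of board_edge between -0.003 and 0.002 m and angle between the y axis of stock_face and the y axis of board_edge, either way round below 0.025 rad and y of blade_edge in the frame of socket_side between -0.004 and 0.002 m and x of blade_edge in the frame of socket_side between -0.04 and 0.04 m and height (world z) of square_grip below 0.047 m and angle between square_grip's own z axis and vertical below 0.03 rad and linear speed of square below 0.01 m/s); the robot touches nothing.
It fails at once if the screwdriver, mug or bin is moved by more than 30 mm (distance of any of screwdriver, mug, bin from where it was at the start of the episode above 0.03 m).
It also fails if it takes over 42 s, if anything falls off the work surface, if the arm or the gripper's body presses on something with over 40 N, if the wrist force passes 120 N, or if a joint passes its speed limit or range.

### The arm

A 6-joint arm with a two-finger parallel gripper is mounted at the origin on the work surface. World frame = base frame: x ahead of the robot, y to its left, z up, the work surface at z = 0. Lengths are in m, angles in degrees, forces in N, time in s.
With the tool pointing down it reaches from about 0.25 to 0.725 m from the base axis. Payload 9.7 kg.
Tool frame: the origin (TCP) lies midway between the tips of the shut fingers; the grasp point (between the pads) lies 19 mm behind it (bot.hold_point_z is the distance from the TCP to the grasp point, in m); z points along the fingers, y is the line along which they close (so a half turn about z gives the same grasp; the last joint's range is limited). The gripper opens to 85 mm and grips with 20 to 120 N. Pads are 22 mm wide; open, the fingers measure 114 mm over their backs; the gripper's body (76 mm by 85 mm) begins 54 mm behind the grasp point. The pads swing forward as they close: fully open they stand 13 mm farther back than shut.
Start: joints at [0, 4.979, 10.078, 95.1, 0, 90], TCP at [0.55, -0, 0.2] pointing down, gripper open.
Joint ranges: [-179.16, 179.16], [-48.56, 103.87], [-65.8, 70.77], [-126.05, 130.52], [-82.76, 87.17], [-180, 180]. Speed limits (degrees/s): [127.2, 127.2, 147.25, 180, 180, 180].

### API

Orientations are given as [roll, pitch, yaw] about the fixed x, y, z axes, in that order (R = Rz(yaw) Ry(pitch) Rx(roll)).
In Python, from workcell import bot gives the robot as it stands.
- The arm moves only by the tool play_rows, never from a script. Its argument "steps" is a list that holds one entry, the list of rows, each a list of 4 numbers: the shift along the tool's x, y, z in m, then the turn about the tool's z in rad. In form: [[[tx, ty, tz, yaw], ...]]. A call has exactly 5 rows; each row shifts and turns the commanded pose from where the row before left it, along the tool's axes as they then stand; what a row does not reach is not made up. A row lasts 1/12 s, in which the tool goes at most 41.7 mm and 7.16 degrees, less where a joint would pass 70% of its speed; a pose out of reach is approached as far as the arm can. A call is refused whole if a number of a shift passes 0.0417 or a number of a turn 0.125, either way. A call with a gripper value outside its range is refused whole. "gripper" is the finger opening in m, from 0 to 0.0854, set as the call begins (left out, the last holds). The fingers move at their own pace and stop on an object; "squeeze" is the grip in N (left out, the last holds). Time passes only in rows, so rows that do not move let the fingers close, or fill a call up. It gives the time, the measured TCP pose, the force, the opening and the grip force at its end, in the units of the state.
- bot.get_obs(): the state, without advancing time (a new reading comes with each control period).
- bot.camera(name): name is "scene" or "side" or "wrist"; returns a dict with "img" (400x640x3 uint8, blue, green, red), "vfov" (degrees; the focal length in pixels is half the picture's height over the tangent of half this angle, whatever the lens; pixels are square), "cx", "cy" (the principal point, pixels), "xyz" and "attitude" of the camera in the world. Camera axes: x right, y down, z forward; pixel columns grow to the right and rows downward; lengths in m; the calibration is good to about 2 mm. The wrist camera is an equidistant fisheye: a pixel r from the principal point sees the ray r / f radians off the axis. A picture is of the moment at which its call begins. There is no depth.
- bot.job_done(): hands the job in; it is judged then, once.
The state is a dict: "time": time; "q": joint angles; "qd": joint speeds; "joint_efforts": joint torques, N m; "ee_pos": TCP position; "tcp_rot": TCP orientation; "wrist_force": force on the tool from outside, world axes, zero at the start; "torque": the same for the moment, N m; "opening": finger opening in m; "grasp_force": force on a finger pad.
Only numpy, scipy, OpenCV 4.12 (cv2) and the standard library are available. Lean on these libraries where they do the work, as an engineer would, in place of code of your own. Each camera call takes 0.05 s, during which the arm holds its last target. There are 200 camera calls.

## Working session

There is one attempt and no reset: what is moved stays moved. The work goes in short steps, Python scripts to look and compute and a tool call to move; the robot and the scene stay as the last step left them, time stands still between calls to the robot, and variables do not carry over. Pictures are saved under pics/ and viewed, at most 10 in all, crops included, and the job is handed in when it is done.

Besides the shell and the picture viewer there is one more tool, called as name(argument=value, ...) on one line, values as JSON. play_rows: Moves the arm, as the interface text tells. Its arguments: {"type":"object","properties":{"steps":{"type":"array","items":{"type":"array","items":{"type":"array","items":{"type":"number"}}}},"gripper":{"type":"number"},"squeeze":{"type":"number"}},"required":["steps"]}

```bash
mkdir -p pics; cat > h.py <<'E'
import numpy as np, cv2
from workcell import bot
from scipy.spatial.transform import Rotation as R
def cam(n,fn=None):
    c=bot.camera(n)
    if fn: cv2.imwrite(fn,c["img"])
    return c
def rot(a): return R.from_euler('xyz',a,degrees=True).as_matrix()
def ray(c,u,v,fish=False):
    f=200/np.tan(np.radians(c["vfov"]/2)); x,y=(u-c["cx"])/f,(v-c["cy"])/f
    if fish:
        r=np.hypot(x,y); d=np.array([x/r*np.sin(r),y/r*np.sin(r),np.cos(r)]) if r>0 else np.array([0,0,1.])
    else: d=np.array([x,y,1.])
    return rot(c["attitude"])@d
def at(c,u,v,z,fish=False):
    d=ray(c,u,v,fish); p=np.array(c["xyz"]); return p+d*(z-p[2])/d[2]
def proj(c,P,fish=False):
    f=200/np.tan(np.radians(c["vfov"]/2)); q=rot(c["attitude"]).T@(np.array(P)-c["xyz"])
    if fish:
        r=np.arctan2(np.hypot(q[0],q[1]),q[2])/np.hypot(q[0],q[1])*f
    else: r=f/q[2]
    return np.array([c["cx"]+q[0]*r,c["cy"]+q[1]*r])
E
python3 - <<'E'
from h import *
a=cam("scene","pics/scene.png");w=cam("wrist","pics/wrist.png");s=cam("side","pics/side.png")
for c in(a,w,s):print({k:c[k] for k in c if k!="img"})
print(bot.get_obs())
E
```

```text
{'vfov': 43.63859985383557, 'cx': 323.95058484557507, 'cy': 209.46169842515707, 'xyz': array([1.2073178 , 0.72564048, 1.68083887]), 'attitude': array([-1.46828767e+02,  3.69370653e-02,  1.32309425e+02])}
{'vfov': 65.70646984690485, 'cx': 319.7435993037205, 'cy': 194.42995959437565, 'xyz': array([0.55082301, 0.07645714, 0.37317438]), 'attitude': array([ 1.62737621e+02,  6.92165428e-02, -2.81574361e-02])}
{'vfov': 49.039283138467624, 'cx': 309.1485095452661, 'cy': 196.3097506587727, 'xyz': array([-0.27479265, -0.78665973,  0.82805514]), 'attitude': array([-126.44198645,   -0.5517753 ,  -40.67538914])}
{'time': 0.15, 'q': array([ 1.82813404e-03,  5.00410978e+00,  1.00450875e+01,  9.50982573e+01,
       -4.41006347e-05,  8.99987075e+01]), 'qd': array([-0.1321983 , -0.11188795,  0.11341023, -0.06116866, -0.04431436,
        0.09094228]), 'joint_efforts': array([-3.04631758e-03, -5.20762289e+01,  4.65044117e+01,  1.38444663e-02,
       -2.16874664e-04, -1.82086734e-05]), 'ee_pos': array([5.49804673e-01, 1.72989073e-05, 1.99145385e-01]), 'tcp_rot': array([-1.79942720e+02,  4.28085225e-05,  9.00031206e+01]), 'wrist_force': array([ 0.69702851, -0.38459802,  0.34980699]), 'torque': array([-0.02620573, -0.04121022,  0.03952211]), 'grasp_force': 0.0, 'opening': 0.08517257868633299}
```

View pics/scene.png

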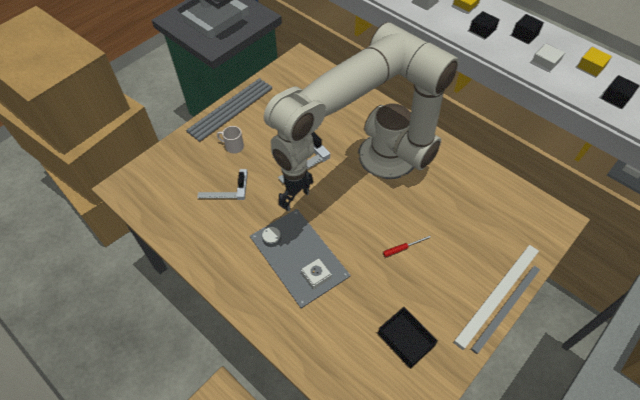

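View pics/wrist.png

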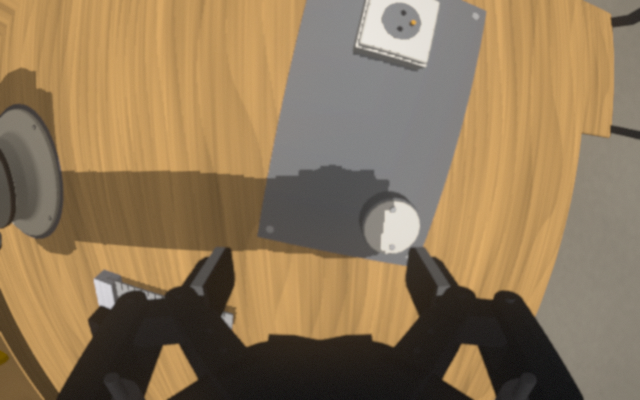

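The scene shows the board, with its socket at (316,272) and junction box at (271,236). There are two squares: A with its grip at (241,180), and B partly hidden by the arm at about (315,150). The side view should help tell them apart.

View pics/side.png

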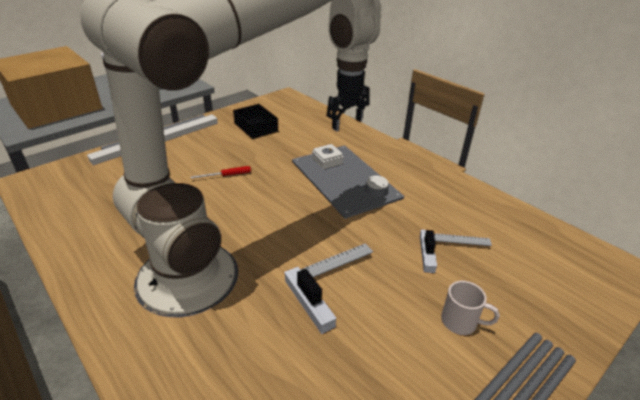

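```bash
python3 - <<'E'
import cv2
a=cv2.imread("pics/scene.png")[110:220,180:340]
cv2.imwrite("pics/c1.png",cv2.resize(a,None,fx=5,fy=5,interpolation=cv2.INTER_CUBIC))
E
```

```text
(no output)
```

View pics/c1.png

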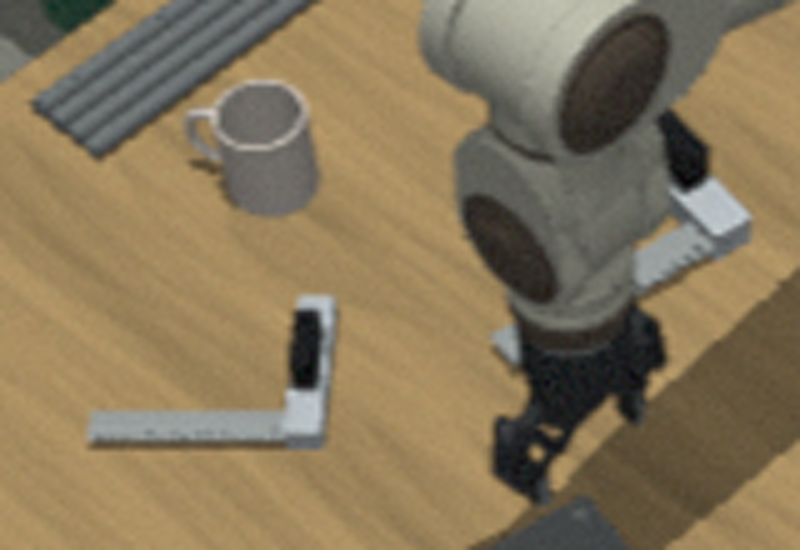

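```bash
python3 - <<'E'
from h import *
np.set_printoptions(precision=4,suppress=True)
a=cam("scene");s=cam("side");w=cam("wrist")
g=lambda x,y,z:at(a,180+x/5,110+y/5,z)
print("A stock top ends",g(304,430-8,.026),g(316,297,.026),g(325,425,.026),g(335,297,.026))
print("A blade end corners",g(90,441,.016),g(92,412,.016),"root",g(285,441,.016))
print("A side: stock top", at(s,430,270,.026),at(s,425,230,.026),"blade tip",at(s,490,243,.016))
print("B side: stock", at(s,327,325,.026),at(s,293,272,.026),"tip",at(s,370,249,.016))
for n,u,v in(("board FR",258,236),("board FL",309,-1),("BR",412,265),("BL",485,12)):print(n,at(w,u,v,.012,1))
for n,u,v in(("board",251,237),("",299,209),("",350,273),("",303,306)):print("scene",at(a,u,v,.012))
print("sock top in wrist",[at(w,u,v,.054,1) for u,v in((361,43),(427,63),(437,0))])
print("sock foot scene")
print("mug",at(a,232,150,0),at(s,463,330,0))
E
```

```text
A stock top ends [ 0.5803 -0.3006  0.026 ] [ 0.4872 -0.3874  0.026 ] [ 0.5709 -0.2858  0.026 ] [ 0.4765 -0.3757  0.026 ]
A blade end corners [ 0.7056 -0.4209  0.016 ] [ 0.6859 -0.4419  0.016 ] root [ 0.5995 -0.3043  0.016 ]
A side: stock top [ 0.4689 -0.4001  0.026 ] [ 0.5844 -0.2966  0.026 ] blade tip [ 0.6877 -0.4393  0.016 ]
B side: stock [ 0.1579 -0.3554  0.026 ] [ 0.201  -0.1831  0.026 ] tip [ 0.418  -0.2433  0.016 ]
board FR [ 0.4702 -0.0925  0.012 ]
board FL [0.5383 0.2003 0.012 ]
BR [ 0.6784 -0.1383  0.012 ]
BL [0.7604 0.2065 0.012 ]
scene [ 0.6842 -0.1321  0.012 ]
scene [ 0.4667 -0.0847  0.012 ]
scene [0.5436 0.2498 0.012 ]
scene [0.7535 0.2107 0.012 ]
sock top in wrist [array([0.5926, 0.138 , 0.054 ]), array([0.6632, 0.1215, 0.054 ]), array([0.6762, 0.1951, 0.054 ])]
sock foot scene
mug [ 0.4362 -0.5198  0.    ] [ 0.3974 -0.5501  0.    ]
```

A's stock is about 140 mm and B's about 178 mm, so A (the smaller, scene pixel 241,180) is the one I want. It sits near (0.53,-0.343) with a yaw of about -47°. The board yaw is about -12.6°.

play_rows(steps=[[[-0.041,0,0,0],[-0.041,0,0,0],[-0.041,0,0,0],[-0.041,0,0,0],[-0.041,0,0,0]]], gripper=0.0854)

```text
time: 0.72
ee_pos: [0.5497, -0.2068, 0.1998]
tcp_rot: [180.0, 0.0, 90.0]
wrist_force: [0.8, 0.8, 0.3]
opening: 0.0855
grasp_force: 0.0
```

play_rows(steps=[[[-0.035,-0.005,0,0],[-0.035,-0.005,0,0],[-0.034,-0.005,0,0],[-0.034,-0.006,0,0],[0,0,0.01,0.12]]])

```text
time: 1.13
ee_pos: [0.5279, -0.3485, 0.1903]
tcp_rot: [179.9, 0.1, 83.1]
wrist_force: [0.8, 0.5, 1.1]
opening: 0.0858
grasp_force: 0.0
```

play_rows(steps=[[[0,0,0.01,0.12],[0,0,0.01,0.12],[0,0,0.01,0.12],[0,0,0.01,0.12],[0,0,0.01,0.12]]])

```text
time: 1.55
ee_pos: [0.5289, -0.3431, 0.139]
tcp_rot: [-180.0, 0.0, 48.4]
wrist_force: [-0.3, 0.2, 0.4]
opening: 0.0854
grasp_force: 0.0
```

play_rows(steps=[[[0,0,0,0.1],[0,0,0,0],[0,0,0,0],[0,0,0,0],[0,0,0,0]]])

```text
time: 1.97
ee_pos: [0.5292, -0.3431, 0.1401]
tcp_rot: [180.0, -0.0, 43.2]
wrist_force: [0.2, 0.9, 0.6]
opening: 0.0859
grasp_force: 0.0
```

```bash
python3 - <<'E'
from h import *
w=cam("wrist","pics/w2.png");o=bot.get_obs();print(o["ee_pos"],o["tcp_rot"],w["xyz"],w["attitude"],o["time"])
np.savez("w2.npz",**w)
E
```

```text
[ 0.52916196 -0.34309262  0.14007446] [ 1.79965774e+02 -7.76932051e-03  4.31209182e+01] [ 0.58507638 -0.29047038  0.31431013] [ 1.62765108e+02 -7.39600444e-02 -4.68737918e+01] 2.0167
```

View pics/w2.png

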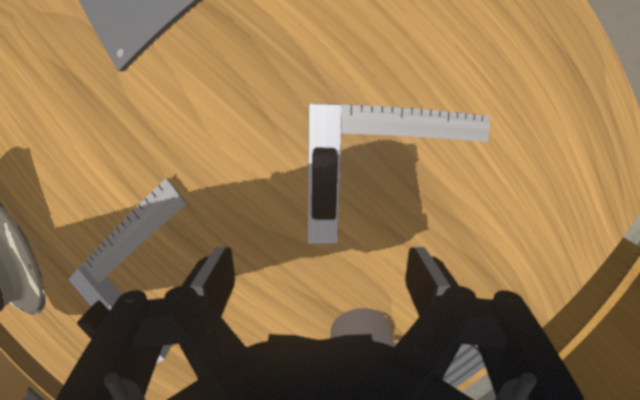

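The close view shows the smaller square with its stock at (308–340,104–242), its grip block at (312–337,148–219) and its blade to the right. I'll measure it.

```bash
python3 - <<'E'
from h import *
np.set_printoptions(precision=4,suppress=True)
w=dict(np.load("w2.npz"))
e=lambda u,v,z:at(w,u,v,z,1)
print("block top ctr",np.mean([e(313,149,.062),e(336,149,.062),e(336,219,.062),e(313,219,.062)],0))
print("stock top ctr",np.mean([e(309,104,.026),e(340,104,.026),e(337,242,.026),e(308,242,.026)],0))
d=e(309,104,.026)-e(308,242,.026);print("len",np.hypot(*d[:2]),"yaw",np.degrees(np.arctan2(d[1],d[0]))-90)
d=e(340,104,.026)-e(337,242,.026);print("yaw",np.degrees(np.arctan2(d[1],d[0]))-90)
d=e(489,116,.016)-e(345,105,.016);print("blade",np.hypot(*d[:2]),np.degrees(np.arctan2(d[1],d[0])))
o=bot.get_obs();T=rot(o["tcp_rot"]);print("T",T)
for z,p in((.062,np.mean([e(313,149,.062),e(336,149,.062),e(336,219,.062),e(313,219,.062)],0)),):print("tool shift",T.T@(p-o["ee_pos"]))
E
```

```text
block top ctr [ 0.537  -0.3415  0.062 ]
stock top ctr [ 0.5355 -0.3424  0.026 ]
len 0.13836598852834664 yaw -47.81012746442923
yaw -47.200004402838125
blade 0.15492265533585067 -47.7565432383093
T [[ 0.7299  0.6835  0.0005]
 [ 0.6835 -0.7299 -0.0003]
 [ 0.0001  0.0006 -1.    ]]
tool shift [0.0068 0.0041 0.0781]
```

play_rows(steps=[[[0.006,0.004,0.01,0.01],[0,0,0.03,0],[0,0,0.03,0],[0,0,0.024,0],[0,0,0.012,0]]])

```text
time: 2.43
ee_pos: [0.535, -0.3407, 0.0294]
tcp_rot: [-179.8, 0.1, 42.5]
wrist_force: [-0.7, 0.9, -0.5]
opening: 0.0854
grasp_force: 0.0
```

play_rows(steps=[[[0,0,0,0],[0,0,0,0],[0,0,0,0],[0,0,0,0],[0,0,0,0]]], gripper=0.0, squeeze=60)

```text
time: 2.85
ee_pos: [0.5369, -0.3423, 0.0354]
tcp_rot: [179.9, -0.0, 42.4]
wrist_force: [0.0, 0.6, 0.0]
opening: 0.0256
grasp_force: 0.0
```

play_rows(steps=[[[0,0,0,0],[0,0,0,0],[0,0,0,0],[0,0,0,0],[0,0,0,0]]])

```text
time: 3.27
ee_pos: [0.5361, -0.3418, 0.0337]
tcp_rot: [180.0, 0.0, 42.4]
wrist_force: [1.1, 0.2, -0.3]
opening: -0.0002
grasp_force: 0.0
```

The gripper closed on nothing, so I'll look.

```bash
python3 - <<'E'
from h import *
w=cam("wrist");s=cam("side");a=cam("scene")
cv2.imwrite("pics/m.png",np.hstack([cv2.resize(w["img"],(400,250)),cv2.resize(s["img"][170:295,350:550],(400,250))]))
im=np.vstack([cv2.imread("pics/m.png"),np.hstack([cv2.resize(a["img"][110:220,180:340],(509,350)),cv2.resize(w["img"][100:300,220:420],(291,350))])])
cv2.imwrite("pics/m1.png",im)
np.savez("w3.npz",**w)
E
```

```text
(no output)
```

View pics/m1.png

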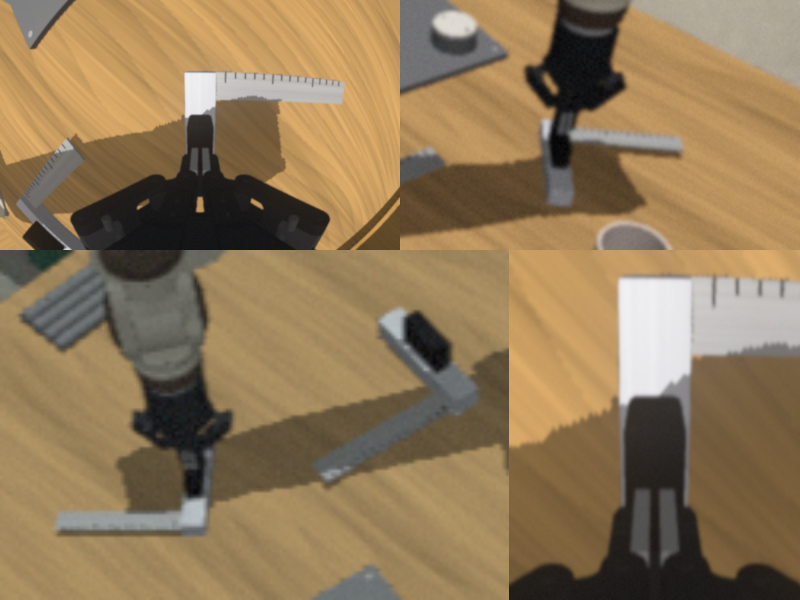

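```bash
python3 - <<'E'
from h import *
np.set_printoptions(precision=4,suppress=True)
w=dict(np.load("w3.npz"));o=bot.get_obs();p=o["ee_pos"];T=rot(o["tcp_rot"])
print(p,w["xyz"],bot.hold_point_z,"TCP px",proj(w,p,1),"grasp",proj(w,p-T[:,2]*.019,1))
e=lambda u,v,z:at(w,u,v,z,1)
F=lambda u,v,z:T.T@(e(u,v,z)-p)
# block front edge top, stock front end
print("block front L,R",F(301,186,.062),F(342,186,.062));
x=lambda X,Y:(220+(X-509)/1.455,100+(Y-250)/1.75)
print("stock end",F(*x(619,277),.026),F(*x(691,277),.026))
print("block front",F(*x(628,399),.062),F(*x(683,399),.062))
for z in (.03,.06):
  for dx in(-.03,.03):
    print("pred block",z,dx,proj(w,[*(p+T[:,0]*dx)[:2],z],1))
E
```

```text
[ 0.5361 -0.3418  0.0337] [ 0.5927 -0.29    0.2079] 0.0187 TCP px [319.7032 229.811 ] grasp [319.7232 243.5201]
block front L,R [ 0.0358 -0.0092 -0.0283] [ 0.0358  0.0109 -0.0283]
stock end [ 0.0686 -0.014   0.0077] [0.0685 0.0148 0.0077]
block front [ 0.0363 -0.0088 -0.0283] [ 0.0363  0.0097 -0.0283]
pred block 0.03 -0.03 [319.7259 268.681 ]
pred block 0.03 0.03 [319.672  180.8994]
pred block 0.06 -0.03 [319.7567 294.9291]
pred block 0.06 0.03 [319.6973 196.1458]
```

```bash
python3 - <<'E'
from h import *
w=cam("wrist");s=cam("side");a=cam("scene")
c=np.array([.537,-.342]);th=np.radians(-47.4);X=np.array([np.cos(th),np.sin(th)]);Y=np.array([-X[1],X[0]])
out=[]
for cm,fi in((w,1),(s,0),(a,0)):
  q=proj(cm,[*c,.04],fi).round().astype(int);hw,hh,k=(60,60,5) if fi else (25,30,10)
  x0,y0=q[0]-hw,q[1]-hh
  im=cv2.resize(cm["img"][y0:q[1]+hh,x0:q[0]+hw],None,fx=k,fy=k,interpolation=cv2.INTER_CUBIC)
  for z,col in((.026,(0,255,0)),(.062,(0,0,255))):
    P=[((proj(cm,[*(c+X*i*.011+Y*j*.03),z],fi)-[x0,y0]+.5)*k).astype(int) for i,j in((1,1),(1,-1),(-1,-1),(-1,1))]
    cv2.polylines(im,[np.array(P)],True,col,1)
  out.append(cv2.resize(im,(int(im.shape[1]*300/im.shape[0]),300)))
cv2.imwrite("pics/m2.png",np.hstack(out));
E
```

```text
(no output)
```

View pics/m2.png

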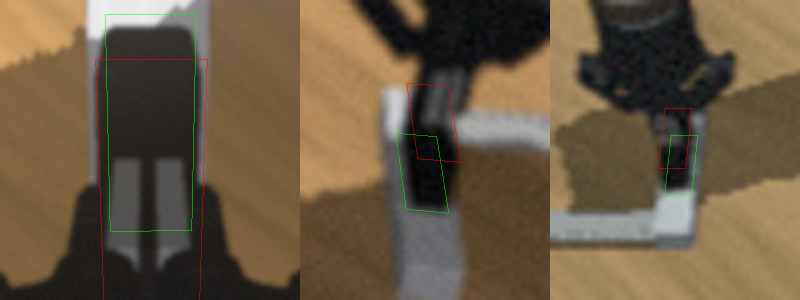

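The fingers seem to pass right through A's block. I'll reopen and close gently to check.

play_rows(steps=[[[0,0,0,0],[0,0,0,0],[0,0,0,0],[0,0,0,0],[0,0,0,0]]], gripper=0.06, squeeze=40)

```text
time: 3.98
ee_pos: [0.5361, -0.3418, 0.0337]
tcp_rot: [-180.0, 0.0, 42.4]
wrist_force: [0.4, 1.5, -0.1]
opening: 0.0595
grasp_force: 0.0
```

play_rows(steps=[[[0,0,0,0],[0,0.01,0,0],[0,0.01,0,0],[0,0,0,0],[0,0,0,0]]])

```text
time: 4.4
ee_pos: [0.5495, -0.3566, 0.0334]
tcp_rot: [-180.0, 0.0, 42.4]
wrist_force: [-0.1, -0.2, -0.9]
opening: 0.06
grasp_force: 0.0
```

play_rows(steps=[[[0,0.01,0,0],[0,0.01,0,0],[0,0,0,0],[0,0,0,0],[0,0,0,0]]])

```text
time: 4.82
ee_pos: [0.5626, -0.3708, 0.0336]
tcp_rot: [-180.0, 0.0, 42.4]
wrist_force: [-0.1, -0.2, 0.1]
opening: 0.06
grasp_force: 0.0
```

```bash
python3 - <<'E'
from h import *
w=cam("wrist");s=cam("side");print(bot.get_obs()["wrist_force"])
k=lambda i,f:cv2.resize(i,f,interpolation=cv2.INTER_CUBIC)
cv2.imwrite("pics/m3.png",np.hstack([k(w["img"],(480,300)),k(s["img"][205:285,390:470],(300,300))]))
E
```

```text
[-0.48332673  0.42195846 -0.1731141 ]
```

View pics/m3.png

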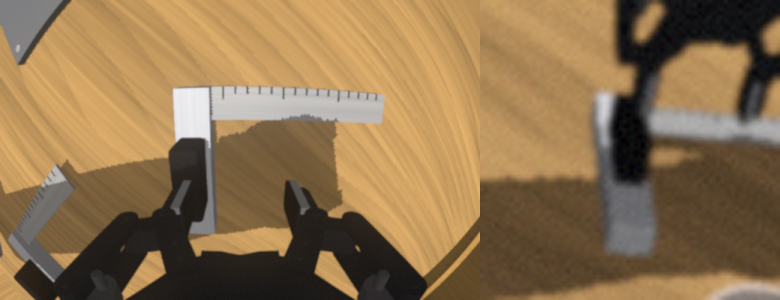

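A's block isn't solid: a finger went straight through it and nothing moved. I'll close the fingers beside it, lower them and nudge the stock to see if that's solid.

play_rows(steps=[[[0,0.003,0,0],[0,0,0,0],[0,0,0,0],[0,0,0,0],[0,0,0,0]]], gripper=0.0)

```text
time: 5.33
ee_pos: [0.5651, -0.3735, 0.0337]
tcp_rot: [-180.0, 0.0, 42.4]
wrist_force: [-0.9, 0.5, 0.4]
opening: 0.0009
grasp_force: 0.0
```

play_rows(steps=[[[0,0,0.011,0],[0,0,0.011,0],[0,0,0,0],[0,-0.01,0,0],[0,-0.006,0,0]]])

```text
time: 5.75
ee_pos: [0.5535, -0.3611, 0.0105]
tcp_rot: [-179.9, 0.0, 42.4]
wrist_force: [-0.6, 0.9, 0.4]
opening: -0.0001
grasp_force: 0.0
```

play_rows(steps=[[[0,-0.004,0,0],[0,-0.004,0,0],[0,0,0,0],[0,0,0,0],[0,0,0,0]]])

```text
time: 6.17
ee_pos: [0.5492, -0.3561, 0.0119]
tcp_rot: [180.0, -0.0, 42.4]
wrist_force: [1.7, -1.7, 0.9]
opening: -0.0002
grasp_force: 1.0
```

```bash
python3 - <<'E'
from h import *
w0=dict(np.load("w2.npz"))
w=cam("wrist","pics/w4.png");a=cam("scene","pics/a4.png");print(bot.get_obs()["wrist_force"],w["xyz"])
# diff vs first scene
d=cv2.absdiff(cv2.imread("pics/scene.png"),a["img"]).max(2)
print("A blade tip/stock end diff mean",d[190:200,198:235].mean(), "noise",d[350:390,200:300].mean())
E
```

```text
[ 1.17294715 -0.61003457  2.12908223] [ 0.60577985 -0.30411853  0.18612099]
A blade tip/stock end diff mean 29.01081081081081 noise 3.622
```

```bash
python3 - <<'E'
from h import *
a=cam("scene");o=cv2.imread("pics/scene.png")
r=lambda i:cv2.resize(i,None,fx=4,fy=4,interpolation=cv2.INTER_CUBIC)
t=o[186:202,194:222]
m=cv2.matchTemplate(r(a["img"][176:212,184:232]),r(t),cv2.TM_CCOEFF_NORMED);_,v,_,l=cv2.minMaxLoc(m)
print("blade shift px",np.array(l)/4-10,v)
c=np.array([r(o[175:212,190:255]),r(a["img"][175:212,190:255])])
w=cam("wrist")
cv2.imwrite("pics/n.png",np.hstack([np.vstack(c),cv2.resize(w["img"],(474,296))]))
np.savez("w5.npz",**w)
E
```

```text
blade shift px [-0.75 -1.25] 0.7685739398002625
```

View pics/n.png

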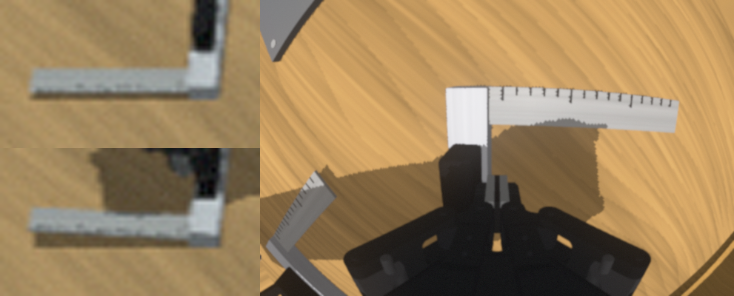

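The nudge tilted the square slightly, so the stock is solid even though the block is not. I'll back off and grip the stock itself, with the tips at about z 0.015 so the inner finger clears the 12 mm board.

play_rows(steps=[[[0,0.012,0,0],[0,0,-0.03,0],[0,0,-0.03,0],[0,-0.017,0,0],[0,-0.017,0,0]]], gripper=0.06)

```text
time: 6.78
ee_pos: [0.5348, -0.3402, 0.0734]
tcp_rot: [179.9, -0.0, 42.4]
wrist_force: [0.3, 0.4, -1.0]
opening: 0.0596
grasp_force: 0.0
```

play_rows(steps=[[[0,0,0.02,0],[0,0,0.02,0],[0,0,0.012,0],[0,0,0.004,0],[0,0,0,0]]])

```text
time: 7.2
ee_pos: [0.5333, -0.3391, 0.0143]
tcp_rot: [-179.8, 0.0, 42.4]
wrist_force: [-0.6, -0.2, -0.3]
opening: 0.0597
grasp_force: 0.0
```

play_rows(steps=[[[0,0,0,0],[0,0,0,0],[0,0,0,0],[0,0,0,0],[0,0,0,0]]], gripper=0.0, squeeze=60)

```text
time: 7.62
ee_pos: [0.535, -0.3404, 0.0171]
tcp_rot: [179.8, -0.0, 42.4]
wrist_force: [1.7, -1.4, 5.4]
opening: 0.0201
grasp_force: 61.4
```

play_rows(steps=[[[0,0,0,0],[0,0,0,0],[0,0,0,0],[0,0,0,0],[0,0,0,0]]])

```text
time: 8.03
ee_pos: [0.535, -0.3404, 0.017]
tcp_rot: [179.8, -0.0, 42.4]
wrist_force: [2.7, -1.9, 5.3]
opening: 0.0206
grasp_force: 61.5
```

play_rows(steps=[[[0,0,-0.004,0],[0,0,-0.01,0],[0,0,-0.012,0],[0,0,-0.012,0],[0,0,-0.012,0]]], squeeze=80)

```text
time: 8.45
ee_pos: [0.5341, -0.3396, 0.0671]
tcp_rot: [180.0, -0.0, 42.4]
wrist_force: [0.1, -0.5, -3.5]
opening: 0.02
grasp_force: 79.0
```

play_rows(steps=[[[0,0,-0.01,0],[0,0,0,0],[0,0,0,0],[0,0,0,0],[0,0,0,0]]])

```text
time: 8.87
ee_pos: [0.5337, -0.3394, 0.0748]
tcp_rot: [-179.9, 0.0, 42.4]
wrist_force: [0.9, 0.6, -4.1]
opening: 0.0199
grasp_force: 79.1
```

```bash
python3 - <<'E'
from h import *
np.set_printoptions(precision=4,suppress=True)
w=cam("wrist");a=cam("scene");s=cam("side");o=bot.get_obs();print(o["wrist_force"],o["torque"],o["opening"],o["ee_pos"])
k=lambda i,f:cv2.resize(i,f,interpolation=cv2.INTER_CUBIC)
cv2.imwrite("pics/v10.png",np.vstack([np.hstack([k(s["img"][190:290,380:510],(416,320)),k(a["img"][130:220,190:275],(302,320))]),k(w["img"][120:300,150:610],(718,281))]))
np.savez("w6.npz",**w)
E
```

```text
[ 0.0097 -0.2074 -3.3974] [0.0199 0.0574 0.0319] 0.02014147316841026 [ 0.5338 -0.3394  0.075 ]
```

The wrist force of about 4 N down shows the square is held. I'll carry it over to just short of the board.

play_rows(steps=[[[0.008,-0.012,-0.01,0],[0.018,-0.027,-0.01,0],[0.021,-0.0315,-0.01,0],[0.021,-0.0315,0,0],[0.021,-0.0315,0,0]]])

```text
time: 9.43
ee_pos: [0.5093, -0.1794, 0.1067]
tcp_rot: [179.9, -0.1, 42.4]
wrist_force: [1.0, 0.3, -4.5]
opening: 0.0196
grasp_force: 79.4
```

play_rows(steps=[[[0.021,-0.0315,0,0],[0.021,-0.0315,0,0],[0.021,-0.0315,0,0],[0.021,-0.0315,0,0],[0.021,-0.0315,0,0]]])

```text
time: 9.85
ee_pos: [0.4799, 0.008, 0.1062]
tcp_rot: [180.0, -0.0, 42.4]
wrist_force: [1.4, 0.1, -3.3]
opening: 0.0201
grasp_force: 79.4
```

play_rows(steps=[[[0.021,-0.0315,0,0],[0.014,-0.021,0,0],[0.0048,-0.0078,0,-0.06],[0,0,0,-0.11],[0,0,0,-0.12]]])

```text
time: 10.27
ee_pos: [0.4689, 0.0787, 0.1061]
tcp_rot: [180.0, -0.0, 59.5]
wrist_force: [-0.1, 0.0, -3.7]
opening: 0.0197
grasp_force: 79.4
```

play_rows(steps=[[[0,0,0,-0.12],[0,0,0,-0.12],[0,0,0,-0.081],[0,0,0,0],[0,0,0,0]]])

```text
time: 10.68
ee_pos: [0.4693, 0.0776, 0.106]
tcp_rot: [180.0, -0.0, 77.3]
wrist_force: [0.1, 0.1, -4.6]
opening: 0.0201
grasp_force: 79.4
```

```bash
python3 - <<'E'
from h import *
np.set_printoptions(precision=4,suppress=True)
w=cam("wrist");o=bot.get_obs();print(o["wrist_force"],o["torque"],o["opening"],o["ee_pos"],o["tcp_rot"],w["xyz"],w["attitude"])
np.savez("w7.npz",**w,ee=o["ee_pos"],rt=o["tcp_rot"])
k=cv2.resize(w["img"][0:300,140:540],(800,600),interpolation=cv2.INTER_CUBIC)
cv2.imwrite("pics/v10.png",k)
E
```

```text
[ 0.3983  0.0944 -3.3277] [-0.0114  0.0116  0.0355] 0.020140790431564828 [0.4693 0.0776 0.1059] [179.9881  -0.007   77.2852] [0.4867 0.1522 0.2802] [162.7501  -0.0295 -12.7231]
```

View pics/v10.png

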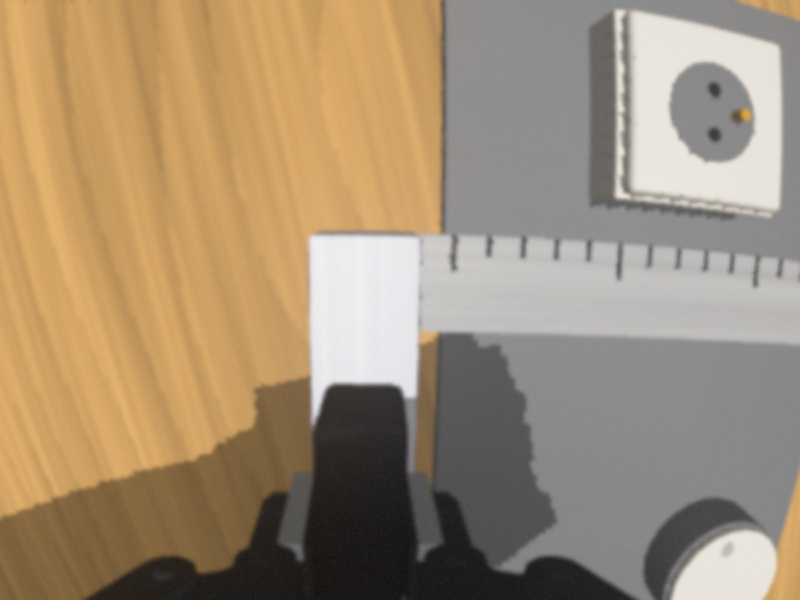

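The view shows the square held by its block and parallel to the board edge (at about X=440 in the crop). The blade's outer edge is at Y≈235–262 and the socket's lower top edge runs from (628,190) to (778,212). I'll work out the remaining offsets.

```bash
python3 - <<'E'
from h import *
np.set_printoptions(precision=4,suppress=True)
w=dict(np.load("w7.npz"));T=rot(w["rt"]);p=w["ee"]
F=lambda X,Y,z:(T.T@(at(w,140+X/2,Y/2,z,1)-p))[:2]   # tool x (~+Y board), tool y (~+X board)
for n,P in {"edge":[(443,3,.012),(441,230,.012),(433,480,.012)],"sock":[(628,190,.054),(778,212,.054)],
 "stock inner":[(418,236,.115),(416,390,.115)],"stock outer":[(310,236,.115),(311,400,.115)],"blade":[(425,236,.105),(800,262,.105)],"junction":[(722,562,.048)]}.items():
  q=np.array([F(*i) for i in P]);d=q[-1]-q[0];print(n,q.tolist(),"ang",np.degrees(np.arctan2(d[1],d[0])))
E
```

```text
edge [[0.16710887397703011, 0.03655141225473533], [0.06505758975484238, 0.035757046438783795], [-0.05254928992587338, 0.035970531585449085]] ang -179.84848305850943
sock [[0.08595204335452038, 0.10321581445507035], [0.084841621187571, 0.17796765430539283]] ang 90.85105362822064
stock inner [[0.06779164175352075, 0.01610330507437895], [0.025026326025638694, 0.016417586726616168]] ang 179.57894177129486
stock outer [[0.0677621872342782, -0.012515069648709798], [0.022087757667498247, -0.013057086721678534]] ang -179.32010463324772
blade [[0.06728638488034663, 0.019026925268636495], [0.06723688590353057, 0.14990269427558767]] ang 90.02167003371264
junction [[-0.08807684995174445, 0.18569862684258037]] ang 0.0
```

The square is parallel to within about 0.3°. The gaps are about 20 mm to the board edge and 18 mm to the socket. Lowering now.

play_rows(steps=[[[0,0,0.02,0],[0,0,0.028,0],[0,0,0.022,0],[0,0,0.01,0],[0,0,0.002,0]]])

```text
time: 11.15
ee_pos: [0.4681, 0.0772, 0.0218]
tcp_rot: [-179.8, 0.1, 77.4]
wrist_force: [-1.0, -0.5, -3.5]
opening: 0.0198
grasp_force: 79.4
```

play_rows(steps=[[[0,0.005,0,0],[0.005,0.005,0,0],[0.005,0.004,0,0],[0.003,0,0,0],[0,0,0,0]]])

```text
time: 11.57
ee_pos: [0.487, 0.0878, 0.0244]
tcp_rot: [179.9, -0.0, 77.5]
wrist_force: [-0.5, 0.2, -4.5]
opening: 0.0199
grasp_force: 79.5
```

play_rows(steps=[[[0,0,0.002,0],[0,0,0.002,0],[0,0,0.002,0],[0,0,0,0],[0,0,0,0]]])

```text
time: 11.98
ee_pos: [0.4858, 0.087, 0.0175]
tcp_rot: [-180.0, 0.0, 77.4]
wrist_force: [-0.1, -0.6, -4.1]
opening: 0.0199
grasp_force: 79.6
```

play_rows(steps=[[[0,0,0.001,0],[0,0,0.001,0],[0,0,0,0],[0,0,0,0],[0,0,0,0]]])

```text
time: 12.4
ee_pos: [0.4863, 0.0869, 0.017]
tcp_rot: [179.9, -0.0, 77.4]
wrist_force: [-3.9, -2.5, 7.2]
opening: 0.0198
grasp_force: 80.9
```

play_rows(steps=[[[0,0,0.001,0],[0,0,0.001,0],[0,0,0,0],[0,0,0,0],[0,0,0,0]]])

```text
time: 12.82
ee_pos: [0.4867, 0.0869, 0.0168]
tcp_rot: [179.8, -0.0, 77.4]
wrist_force: [-8.3, -3.0, 22.6]
opening: 0.0196
grasp_force: 82.9
```

play_rows(steps=[[[0,0,-0.0028,0],[0,0,0,0],[0,0.002,0,0],[0,0.002,0,0],[0,0,0,0]]])

```text
time: 13.23
ee_pos: [0.4891, 0.0865, 0.0169]
tcp_rot: [-179.9, -0.0, 77.5]
wrist_force: [-7.7, 0.5, 9.4]
opening: 0.0201
grasp_force: 81.2
```

play_rows(steps=[[[0,0.001,0,0],[0,0,0,0],[0,0.001,0,0],[0,0,0,0],[0,0,0,0]]])

```text
time: 13.65
ee_pos: [0.4908, 0.0862, 0.0168]
tcp_rot: [-179.9, -0.0, 77.5]
wrist_force: [-8.7, 1.5, 10.0]
opening: 0.0197
grasp_force: 81.3
```

play_rows(steps=[[[0,0.001,0,0],[0,0,0,0],[0,0,0,0],[0,0,0,0],[0,0,0,0]]])

```text
time: 14.07
ee_pos: [0.4916, 0.086, 0.0169]
tcp_rot: [-179.8, -0.0, 77.5]
wrist_force: [-9.6, 3.1, 11.5]
opening: 0.0197
grasp_force: 81.3
```

play_rows(steps=[[[0,0,-0.0015,0],[0,0,0,0],[0,0,0,0],[0,0,0,0],[0,0,0,0]]])

```text
time: 14.48
ee_pos: [0.4913, 0.0859, 0.017]
tcp_rot: [-179.8, 0.0, 77.5]
wrist_force: [-5.9, 2.5, -0.0]
opening: 0.0197
grasp_force: 79.9
```

play_rows(steps=[[[0,0.001,0,0],[0,0,0,0],[0,0,0,0],[0,0,0,0],[0,0,0,0]]])

```text
time: 14.9
ee_pos: [0.4914, 0.0858, 0.017]
tcp_rot: [-179.7, 0.0, 77.5]
wrist_force: [-9.8, 2.3, 3.0]
opening: 0.0197
grasp_force: 80.3
```

play_rows(steps=[[[0,0.001,0,0],[0,0,0,0],[0,0,0,0],[0,0,0,0],[0,0,0,0]]])

```text
time: 15.32
ee_pos: [0.4916, 0.0858, 0.0169]
tcp_rot: [-179.6, -0.0, 77.5]
wrist_force: [-14.2, 3.9, 5.8]
opening: 0.0196
grasp_force: 80.7
```

The stock is flush against the board edge. Easing off a little and sliding toward the socket.

play_rows(steps=[[[0,-0.0015,0,0],[0.001,0,0,0],[0.001,0,0,0],[0.001,0,0,0],[0,0,0,0]]])

```text
time: 15.73
ee_pos: [0.4917, 0.0869, 0.0171]
tcp_rot: [-179.8, 0.2, 77.4]
wrist_force: [-10.8, -8.8, 4.2]
opening: 0.0195
grasp_force: 80.6
```

play_rows(steps=[[[0.001,0,0,0],[0,0,0,0],[0,0,0,0],[0,0,0,0],[0,0,0,0]]])

```text
time: 16.15
ee_pos: [0.4919, 0.0877, 0.0172]
tcp_rot: [-179.8, 0.2, 77.4]
wrist_force: [-10.7, -7.8, 6.1]
opening: 0.0197
grasp_force: 80.7
```

play_rows(steps=[[[0.001,0,0,0],[0,0,0,0],[0,0,0,0],[0,0,0,0],[0,0,0,0]]])

```text
time: 16.57
ee_pos: [0.4919, 0.088, 0.0173]
tcp_rot: [-179.8, 0.3, 77.4]
wrist_force: [-12.5, -12.7, 7.1]
opening: 0.02
grasp_force: 80.9
```

play_rows(steps=[[[0.001,0,0,0],[0,0,0,0],[0,0,0,0],[0,0,0,0],[0,0,0,0]]])

```text
time: 16.98
ee_pos: [0.4918, 0.0882, 0.0174]
tcp_rot: [-179.8, 0.4, 77.3]
wrist_force: [-13.2, -16.5, 10.5]
opening: 0.0199
grasp_force: 81.3
```

```bash
python3 - <<'E'
from h import *
np.set_printoptions(precision=4,suppress=True,linewidth=200)
w=cam("wrist","pics/w8.png");o=bot.get_obs();T=rot(o["tcp_rot"]);p=o["ee_pos"]
g=cv2.cvtColor(w["img"],cv2.COLOR_BGR2GRAY)
for t in(.06,.09,.10,.115,.13,.145):
  pts=[proj(w,[*(p+T[:,0]*s+T[:,1]*t)[:2],.016],1) for s in np.arange(.034,.092,.001)]
  m=np.array(pts,np.float32)[None]
  v=cv2.remap(g,m[...,0].copy(),m[...,1].copy(),cv2.INTER_LINEAR)[0]
  print(t,pts[0].round(),pts[-1].round());print(v)
E
```

```text
0.06 [418. 176.] [423.  80.]
[141 141 143 142 145 160 184 192 192 192 192 193 191 190 191 191 191 193 194 194 195 197 196 197 198 197 194 191 190 194 195 194 192 176 149 142 143 141 143 142 142 142 142 142 141 142 141 141 142
 141 141 141 141 141 141 141 141 140]
0.09 [462. 176.] [469.  85.]
[142 142 143 143 148 169 189 193 192 189 189 189 188 187 189 188 188 190 192 193 192 195 195 196 195 193 187 181 181 186 186 157 120 104 102 103 104 104 104 103 103 103 100 101 103 104 103 104 103
 103 102 101  98  98 100 103 103 102]
0.1 [476. 177.] [483.  87.]
[142 143 143 143 150 170 188 192 192 190 189 189 188 188 188 187 188 191 192 193 193 195 196 197 194 192 188 180 179 184 185 171 199 228 228 226 223 221 217 208 190 169 179 218 227 226 224 222 216
 196 178 172 190 223 229 228 226 223]
0.115 [495. 177.] [503.  89.]
[140 142 141 142 150 174 189 192 191 189 189 189 188 187 187 187 188 190 192 194 193 196 197 197 195 192 187 184 185 187 173 151 191 193 170 183 204 226 231 231 231 231 232 231 230 231 231 230 230
 231 230 231 231 230 230 230 230 230]
0.13 [513. 178.] [521.  92.]
[140 140 140 142 152 176 189 192 190 189 189 188 187 187 185 184 186 189 192 194 194 195 192 184 178 172 166 163 163 161 138 138 180 176 168 197 220 229 230 231 231 231 231 231 231 231 231 231 231
 231 231 231 230 231 231 231 230 230]
0.145 [529. 178.] [538.  95.]
[140 139 139 142 156 180 189 191 190 188 188 187 186 186 185 184 186 189 191 193 195 195 196 196 193 190 185 183 184 187 186 178 197 192 176 203 222 228 230 231 231 231 230 230 230 230 231 230 230
 230 230 230 230 230 230 229 219 180]
```

The blade edge meets the socket face with a gap of 1 mm or less and stays parallel. I'll relieve the load, then release.

play_rows(steps=[[[-0.001,0,0,0],[-0.001,-0.001,0,0],[-0.001,-0.001,0,0],[0,0,0,0],[0,0,0,0]]])

```text
time: 17.45
ee_pos: [0.4914, 0.0882, 0.0174]
tcp_rot: [-179.9, 0.1, 77.4]
wrist_force: [-4.9, -3.7, -1.0]
opening: 0.0198
grasp_force: 79.8
```

play_rows(steps=[[[0,0,0,0],[0,0,0,0],[0,0,0,0],[0,0,0,0],[0,0,0,0]]], gripper=0.05, squeeze=20)

```text
time: 17.87
ee_pos: [0.4924, 0.089, 0.0182]
tcp_rot: [180.0, -0.0, 77.5]
wrist_force: [-0.5, -1.0, 0.8]
opening: 0.0502
grasp_force: 0.0
```

play_rows(steps=[[[0,0,0,0],[0,0,-0.005,0],[0,0,-0.02,0],[0,0,-0.03,0],[0,0,-0.03,0]]])

```text
time: 18.28
ee_pos: [0.4913, 0.0887, 0.1038]
tcp_rot: [-179.9, 0.0, 77.5]
wrist_force: [0.3, 0.7, 0.1]
opening: 0.05
grasp_force: 0.0
```

play_rows(steps=[[[0,0,-0.02,0],[0,0,-0.02,0],[0,0,0,0],[0,0,0,0],[0,0,0,0]]])

```text
time: 18.7
ee_pos: [0.4919, 0.0888, 0.1425]
tcp_rot: [-180.0, 0.0, 77.5]
wrist_force: [-0.7, 0.1, -0.4]
opening: 0.0497
grasp_force: 0.0
```

```bash
python3 - <<'E'
from h import *
np.set_printoptions(precision=4,suppress=True,linewidth=200)
w=cam("wrist","pics/w9.png");o=bot.get_obs();T=rot(o["tcp_rot"]);p=o["ee_pos"];print(p,o["tcp_rot"],o["time"])
g=cv2.cvtColor(w["img"],cv2.COLOR_BGR2GRAY)
def prof(fn,r):
  m=np.array([proj(w,fn(s),1) for s in r],np.float32)[None]
  return cv2.remap(g,m[...,0].copy(),m[...,1].copy(),cv2.INTER_LINEAR)[0]
print("blade/socket, s from .055")
for t in(.03,.06,.10,.12,.14):print(t,prof(lambda s:[*(p+T[:,0]*s+T[:,1]*t)[:2],.016],np.arange(.055,.08,.001)))
print("board edge/stock along tool y from -.02, z .026 / .012")
for s in(.09,.11,.13):print(s,prof(lambda t:[*(p+T[:,0]*s+T[:,1]*t)[:2],.012],np.arange(-.02,.035,.001)))
for s in(.064,.05,.035,-.04,-.06):print(s,prof(lambda t:[*(p+T[:,0]*s+T[:,1]*t)[:2],.026],np.arange(-.02,.035,.001)))
E
```

```text
[0.4916 0.0887 0.142 ] [-179.929     0.0299   77.4541] 18.75
blade/socket, s from .055
0.03 [198 196 195 195 195 193 193 194 195 195 192 182 162 148 144 145 144 145 144 146 145 145 145 145 145]
0.06 [194 194 196 195 192 188 187 188 188 188 185 175 157 145 143 144 145 145 145 145 145 145 145 145 145]
0.1 [191 193 193 190 186 182 178 180 177 168 165 177 176 168 179 202 218 223 224 224 223 224 224 224 224]
0.12 [191 193 192 188 184 177 173 172 165 149 151 171 171 171 191 213 225 228 229 229 229 230 230 229 229]
0.14 [190 190 189 186 182 176 175 171 158 143 151 170 174 180 199 217 225 227 228 229 228 228 229 229 229]
board edge/stock along tool y from -.02, z .026 / .012
0.09 [172 173 173 171 169 167 166 166 167 169 170 170 170 168 167 167 168 168 168 167 167 167 168 169 173 175 175 173 169 166 162 161 162 161 160 157 148 135 132 140 145 146 145 145 146 146 145 146 145
 144 146 145 146 144 145 145]
0.11 [168 167 166 169 171 172 172 171 170 169 167 167 168 168 167 167 167 166 167 170 174 175 173 171 166 162 160 159 159 159 160 161 160 159 158 154 144 131 127 135 142 145 146 145 145 146 14
[... 735 characters left out ...]
]
0.035 [166 165 165 164 164 163 165 179 206 225 231 233 233 231 231 231 231 231 231 232 233 234 232 232 230 228 228 229 229 228 228 228 227 227 227 226 217 182 148 141 143 142 143 143 143 142 142 143 143
 143 143 144 143 142 142 143]
-0.04 [ 95  94  94  94  96  96 101 111 120 112  87  55  39  35  34  34  37  35  36  36  36  36  35  35  36  34  36  35  34  35  35  34  38  53  84 110 117 106  91  83  82  82  82  81  82  82  82  81  81
  81  82  82  82  81  81  82]
-0.06 [ 93  93  94  94  95  94  98 109 122 128 129 130 132 131 130 129 130 128 130 130 131 131 130 129 130 130 130 129 128 128 129 129 128 127 126 121 111  98  86  81  82  82  81  81  80  81  81  81  82
  81  81  82  81  80  80  81]
```

The stock and board edge are parallel with a gap of about 1 mm, and the blade is against the socket. Handing in.

```bash
python3 -c "
from workcell import bot;print(bot.job_done())"
```

```text
the job is handed in; nothing more can be done
None
```

I set the smaller square with its stock flush against the board's front edge and its blade against the socket's right-hand side, let go, and handed the job in at about 19 s. My last image measurements put the gaps at the board edge and at the socket at about 1 mm each, with the stock parallel to the edge. I took no measurement of the screwdriver, mug or bin after moving, and the hand-in returned no verdict.

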